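# Run the test fixture and hold it closed

### The job

Test the board that lies in the test fixture: press the tester's round push button fully down and let it come up again to clear the last result, then flip the fixture's safety catch over towards the front until it lies clear of the handle, and only then pull the U-shaped handle forward and down to its stop by its black grip. It springs back if let go, so finish while still holding the handle down at its stop. Leave the other things on the bench where they are.

Things in the scene. Friction and masses are not known exactly. Their poses are not given: they have to be found in the camera images.
- fixture: Board test fixture, fixed to the bench: grey case 260 mm deep (x, -120 to 140) x 300 wide (y) x 70 high; a clear pressure plate on four 195 mm high columns, and side plates (outer faces 114 mm either side of the middle, tops 190 mm, right one 227 mm at the catch). Origin: on its underside. x points to its rear, y left, z up; its front (-x) faces the robot.
- grip: Black round grip bar across the top of the U-shaped handle: 24 mm in diameter, 210 mm long along y, between two steel arms 123 mm either side of the middle. Origin: centre of the bar, 135 mm from the hinge line. Parked, it leans 15 degrees to the rear, 310 mm above the bench; at the stop 55 degrees to the front, 257 mm above it. The sleeve turns freely on its rod.
- handle_hinge (a point): Middle of the handle's hinge line (the shaft, along the fixture's y), 180 mm above the bench. Fixed to the fixture.
- handle (a joint): Angle of the handle, rad: 0 parked, 1.22 at its stop (forward and down). A spring returns it to 0: it takes 3 to 8 N at the grip, most near the stop. It drives the pressure plate down onto the board. With the safety catch closed it moves less than 0.1 rad.
- catch_tab (a point): Middle of the thumb roller on top of the safety catch's upright tab, right-hand side of the fixture, 150 mm from its middle: steel, 16 mm in diameter, 26 mm long (along y); the tab is 7 mm thick (x), 16 mm wide. Closed, it is 55 mm above the catch's pivot, 265 mm above the bench, with 60 mm free behind the tab up to the handle's lug; opened, it lies in front of the pivot.
- catch_hinge (a point): Middle of the catch's pivot (axis along the fixture's y), 210 mm above the bench, 75 mm in front of the handle's hinge line and 150 mm to the right of the fixture's middle. Fixed to the fixture.
- catch (a joint): Angle of the catch, rad: 0 closed (its 60 mm strut lies level from the pivot rearwards against a lug on the handle's right arm, tab upright), 1.45 flipped (strut upright, tab lying to the front). The tab's top moves to the front (-x of the fixture) as it opens. Light, under 1 N at the roller: below 0.5 rad it falls back shut, beyond 0.65 it falls over open and stays.
- tester: The tester: flat grey box 140 mm (x) x 100 mm (y) x 47 mm high, fixed to the bench left or right of the fixture, with a display on its rear half and its one push button on the front half. Origin: centre of the underside.
- button_top (a point): Centre of the top face of the tester's round black push button, 26 mm in diameter in a 42 mm aluminium bezel, 69 mm above the bench; the cap stands 10 mm proud of the bezel and is pressed straight down.
- button (a joint): Travel of the push button, m: 0 up, 0.006 fully down. It springs back; fully down takes 5 N.
- tin_mid (a point): Middle (half-way up) of an open steel tin of brass wool for soldering tips, 76 mm in diameter, 38 mm high, loose, beside the fixture on the side away from the tester. To be left alone.
- spool_mid (a point): Middle (half-way up) of a metal spool standing on end, 58 mm in diameter, 50 mm high, loose, right of the fixture. To be left alone.
- bottle_mid (a point): Middle (half-way up) of a small white jar with a screw cap, 48 mm in diameter, 95 mm high, loose, left of the fixture. To be left alone.
- screwdriver_grip (a point): Grip of a screwdriver lying on the bench in front of the fixture, loose. To be left alone.

How it is judged:
By the outcome, as a careful person would: the job done as asked, in the order asked, and still so for the second after the job is handed in, while the arm keeps its last pose, push and grip.
It also fails if it takes over 61 s, if anything falls off the work surface, if the arm or the gripper's body presses on something with over 40 N, if the wrist force passes 120 N, or if a joint passes its speed limit or range.

### The arm

A 6-joint arm with a two-finger parallel gripper is mounted at the origin on the work surface. World frame = base frame: x ahead of the robot, y to its left, z up, the work surface at z = 0. Lengths are in m, angles in degrees, forces in N, time in s.
With the tool pointing down it reaches from about 0.4 to 0.825 m from the base axis. Payload 7 kg.
Tool frame: the origin (TCP) lies at the very end of the fingers, on their centre line; the grasp point (between the pads) lies 19 mm behind it (ctrl.grip_point_offset is the distance from the TCP to the grasp point, in m); x points along the fingers, z is the direction in which the jaws open and shut, and the axes are right-handed (so a half turn about x gives the same grasp; the last joint's range is limited). The gripper opens to 88 mm and grips with 3 to 60 N. Pads are 19 mm wide; open, the fingers measure 130 mm over their backs; the gripper's body (78 mm by 193 mm) begins 47 mm behind the grasp point.
Start: joints at [-51.274, 20.546, 0.682, 0, -70.136, -16.507], TCP at [0.255, -0.625, 0.227] pointing down, gripper open.
Joint ranges: [-176.03, 176.03], [-82.01, 121.73], [-58.28, 71.71], [-173.87, 95.51], [-174.79, -0.11], [-173.66, 173.66]. Speed limits (degrees/s): [136.94, 136.94, 172.46, 180, 180, 180].

### API

Orientations are given as [roll, pitch, yaw] about the fixed x, y, z axes, in that order (R = Rz(yaw) Ry(pitch) Rx(roll)).
In Python, from plant import get_obs, snapshot, calibration, close_job, ctrl gives the robot as it stands.
- The arm moves only by the tool move_arm, never from a script. Its argument "commands" is a list that holds one entry, the list of rows, each a list of 4 numbers: the shift along the tool's x, y, z in cm, then the turn about the tool's x in rad. In form: [[[dx, dy, dz, spin], ...]]. A call has 1 to 8 rows; each row shifts and turns the commanded pose from where the row before left it, along the tool's axes as they then stand; what a row does not reach is not made up. A row lasts 1/10 s, in which the tool goes at most 50 mm and 8.59 degrees, less where a joint would pass 70% of its speed; a pose out of reach is approached as far as the arm can. A call with a gripper value outside its range is refused whole. "jaw" is the finger opening in cm, from 0 to 8.76, set as the call begins (left out, the last holds). The fingers move at their own pace and stop on an object; the grip force is fixed at half the most. Time passes only in rows, so rows that do not move let the fingers close. It gives the time, the measured TCP pose, the force and the opening at its end, in the units of the state.
- get_obs(): the state, without advancing time (a new reading comes with each control period).
- snapshot(name): name is "side" or "top"; returns (picture, depth): 480x640x3 uint8, red, green, blue; 480x640 float32, m along the optical axis (not along the pixel's ray), 0 where there is no reading.
- calibration(name): a dict with "mtx" (3x3 intrinsics, pixels), "T" (4x4, takes a point from camera to world coordinates). Camera axes: x right, y up, looking along -z (the intrinsics and any distortion apply to the point x, -y, -z); pixel columns grow to the right and rows downward; lengths in m; the calibration is good to about 2 mm. A picture is of the moment at which its call begins. calibration takes no time and is no camera call.
- close_job(): hands the job in, once; it reports no verdict.
The state is a dict: "clock": time; "joint_pos": joint angles; "qvel": joint speeds; "tau": joint torques, N m; "tool_pos": TCP position; "orientation": TCP orientation; "force": force on the tool from outside, world axes, zero at the start; "moment": the same for the moment, N m; "opening": finger opening in m.
Only numpy, scipy, OpenCV 4.12 (cv2) and the standard library are available. Lean on these libraries where they do the work, as an engineer would, in place of code of your own. Each camera call takes 0.05 s, during which the arm holds its last target. There are 200 camera calls.

## Working session

There is one attempt and no reset: what is moved stays moved. The work goes in short steps, Python scripts to look and compute and a tool call to move; the robot and the scene stay as the last step left them, time stands still between calls to the robot, and variables do not carry over. Pictures are saved under pics/ and viewed, about 8 in all and at most 12, crops included, and the job is handed in when it is done.

Besides the shell and the picture viewer there is one more tool, called after "Emit:" as name(argument=value, ...), one argument or row to a line, values as JSON. move_arm: Moves the arm, as the interface text tells. Its arguments: {"type":"object","properties":{"commands":{"type":"array"},"jaw":{"type":"number"}},"required":["commands"]}

```bash
mkdir -p pics; ls; cat > h.py <<'E'
import numpy as np, cv2
from plant import get_obs, snapshot, calibration, close_job, ctrl
def save(n,im,s=1): cv2.imwrite('pics/'+n+'.png',cv2.resize(im[:,:,::-1],None,fx=s,fy=s))
def world(cam,d):
    c=calibration(cam);K=c['mtx'];v,u=np.mgrid[0:480,0:640]
    p=np.stack([(u-K[0,2])/K[0,0]*d,-(v-K[1,2])/K[1,1]*d,-d],-1)
    return p@c['T'][:3,:3].T+c['T'][:3,3]
def ray(cam,u,v,z):
    c=calibration(cam);K=c['mtx'];r=c['T'][:3,:3]@np.array([(u-K[0,2])/K[0,0],-(v-K[1,2])/K[1,1],-1]);o=c['T'][:3,3]
    return o+r*(z-o[2])/r[2]
def pix(cam,p):
    c=calibration(cam);K=c['mtx'];q=c['T'][:3,:3].T@(np.array(p)-c['T'][:3,3]);return K[0,2]-K[0,0]*q[0]/q[2],K[1,2]+K[1,1]*q[1]/q[2]
E
python3 - <<'E'
from h import *
o=get_obs();print({k:np.round(v,3) for k,v in o.items()})
for n in('top','side'):
    im,d=snapshot(n);save(n+'0',im);np.savez(n+'0',im=im,d=d);c=calibration(n);print(n,{k:np.round(v,3).tolist() for k,v in c.items()},(d==0).mean())
E
```

```text
pics
{'clock': np.float64(0.0), 'joint_pos': array([-5.1273e+01,  2.0594e+01,  6.3400e-01, -2.0000e-02, -7.0135e+01,
       -1.6507e+01]), 'qvel': array([ 0.008, -0.095, -0.103,  0.019, -0.088, -0.053]), 'tau': array([-0.0000e+00, -5.8272e+01,  2.9303e+01,  6.9970e+00,  7.0000e-03,
       -0.0000e+00]), 'tool_pos': array([ 0.255, -0.624,  0.226]), 'orientation': array([  5.251,  89.903, 117.464]), 'force': array([-0.664,  0.417, -0.177]), 'moment': array([ 0.005, -0.   , -0.006]), 'opening': np.float64(0.088)}
top {'mtx': [[583.301, 0.0, 325.814], [0.0, 583.301, 244.107], [0.0, 0.0, 1.0]], 'T': [[-0.019, 0.997, -0.07, 0.462], [-1.0, -0.02, -0.01, 0.027], [-0.011, 0.07, 0.997, 1.598], [0.0, 0.0, 0.0, 1.0]]} 0.004166666666666667
side {'mtx': [[562.378, 0.0, 322.278], [0.0, 562.378, 242.284], [0.0, 0.0, 1.0]], 'T': [[-0.99, 0.083, -0.11, 0.395], [-0.137, -0.694, 0.707, 1.098], [-0.018, 0.715, 0.698, 1.223], [0.0, 0.0, 0.0, 1.0]]} 0.005563151041666666
```

View pics/top0.png

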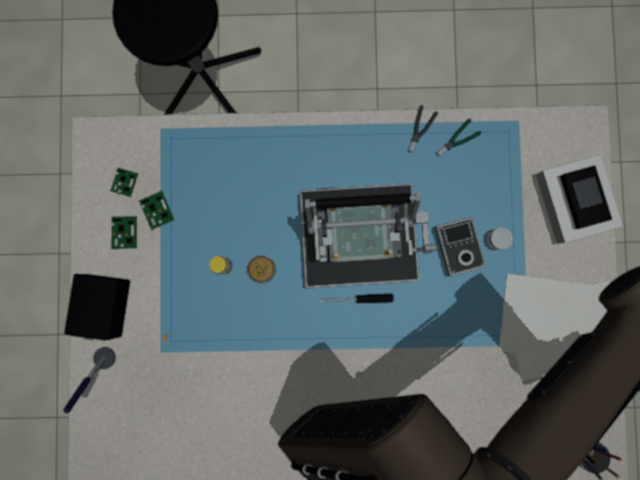

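View pics/side0.png

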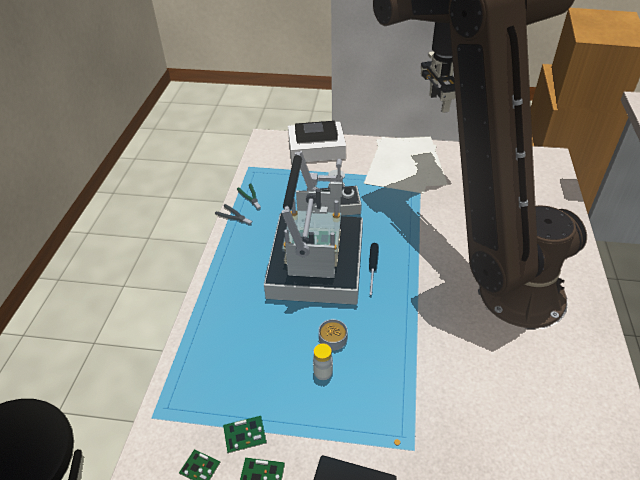

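The top view shows the fixture at about (358,237), the grip bar along row 196, the catch near (422,225) and the tester's button at (466,257). The tin and jar are to the left and the spool is at (500,238). The side view agrees.

```bash
python3 - <<'E'
from h import *
z=np.load('top0.npz');im,d=z['im'],z['d'];W=world('top',d)
save('topc',im[165:305,290:490],4)
zs=np.load('side0.npz');save('sidec',zs['im'][130:310,250:400],3.3)
print('button',ray('top',466,257,.069),W[257,466])
# grip: dark pixels with height ~.3
g=im.max(-1)
for name,dd,II in(('top',d,im),('side',zs['d'],zs['im'])):
    w=world(name,dd);m=(II.max(-1)<60)&(w[...,2]>.27)&(w[...,2]<.34)&(w[...,0]>.45)&(w[...,0]<.8)&(abs(w[...,1])<.3)
    P=w[m];print(name,m.sum(),P.mean(0),P.min(0),P.max(0))
    c,(s),_=cv2.fitLine(P[:,:2].astype(np.float32),2,0,.01,.01)[:3].ravel()[:3] if len(P) else (0,0,0);print(np.degrees(np.arctan2(s,c)))
# case outline: dark/any with height .05-.09
m=((W[...,2]>.055)&(W[...,2]<.085)&(W[...,0]>.4)&(W[...,0]<.85)&(abs(W[...,1]+.03)<.21)).astype(np.uint8)
n,l,st,ce=cv2.connectedComponentsWithStats(m)
k=1+st[1:,4].argmax();print(cv2.minAreaRect(W[l==k][:,:2].astype(np.float32)))
# high things right of fixture
m=(W[...,2]>.2)&(W[...,1]<-.1)&(W[...,1]>-.25)&(W[...,0]>.45)
for v,u in zip(*np.nonzero(m)):
    if W[v,u,2]>.235: print(u,v,np.round(W[v,u],3),end=';')
E
```

```text
button [ 0.52856768 -0.32367036  0.069     ] [ 0.52828281 -0.32217418  0.07551777]
top 998 [ 0.64541025 -0.04300836  0.31834335] [ 0.62045327 -0.16217505  0.27054541] [0.66332618 0.08524571 0.32809434]
-87.63234
side 414 [ 0.64573104 -0.03141932  0.31913384] [ 0.63142844 -0.14528713  0.30805075] [0.66060539 0.06450025 0.32650844]
-87.53918
((0.5915401577949524, -0.04395173490047455), (0.260583758354187, 0.3003951609134674), 2.572700262069702)
407 193 [ 0.663 -0.143  0.308];415 193 [ 0.662 -0.16   0.314];416 193 [ 0.662 -0.162  0.312];417 193 [ 0.662 -0.164  0.312];418 193 [ 0.662 -0.166  0.315];419 193 [ 0.662 -0.168  0.315];391 194 [ 0.662 -0.107  0.306];392 194 [ 0.662 -0.109  0.31 ];393 194 [ 0.661 -0.111  0.314];394 194 [ 0.661 -0.113  0.314];395 194 [ 0.66  -0.115  0.316];396 194 [ 0.66  -0.117  0.318];397 194 [ 0.66  -0.119  0.317];398 194 [ 0.66  -0.122  0.318];399 194 [ 0.66  -0.124  0.316];400 194 [ 0.661 -0.127  0.313];401 194 [ 0.66  -0.128  0.317];402 194 [ 0.66  -0.13   0.319];403 194 [ 0.66  -0.133  0.318];404 194 [ 0.66  -0.135  0.318];405 194 [ 0.659 -0.136  0.324];40
[... 13093 characters left out ...]
39 -0.199  0.271];432 249 [ 0.539 -0.199  0.28 ];433 249 [ 0.539 -0.203  0.273];434 249 [ 0.539 -0.205  0.273];435 249 [ 0.539 -0.208  0.27 ];424 250 [ 0.538 -0.184  0.26 ];425 250 [ 0.538 -0.185  0.268];426 250 [ 0.537 -0.187  0.27 ];427 250 [ 0.537 -0.189  0.276];428 250 [ 0.537 -0.192  0.269];429 250 [ 0.537 -0.194  0.268];430 250 [ 0.537 -0.196  0.271];431 250 [ 0.537 -0.199  0.269];432 250 [ 0.537 -0.201  0.27 ];433 250 [ 0.537 -0.204  0.267];434 250 [ 0.537 -0.206  0.269];435 250 [ 0.537 -0.208  0.266];425 251 [ 0.536 -0.186  0.265];426 251 [ 0.535 -0.188  0.268];427 251 [ 0.535 -0.19   0.265];428 251 [ 0.535 -0.192  0.266];429 251 [ 0.535 -0.195  0.262];430 251 [ 0.535 -0.197  0.266];
```

View pics/topc.png

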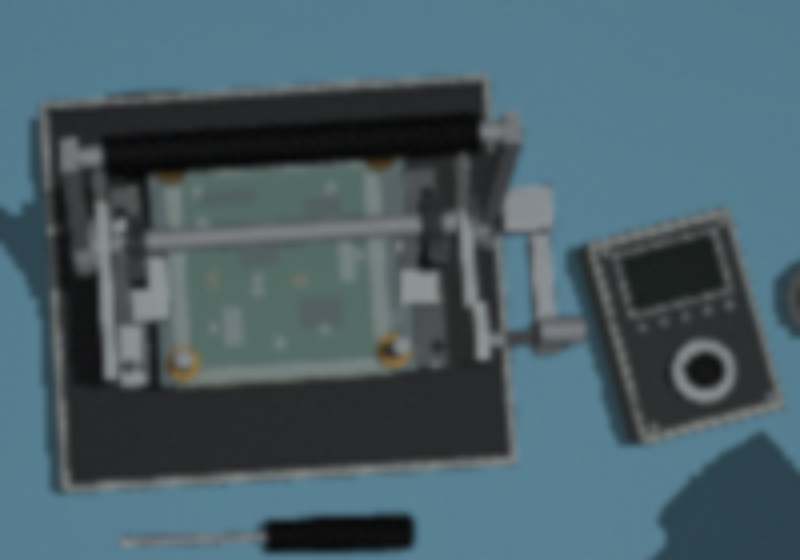

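View pics/sidec.png

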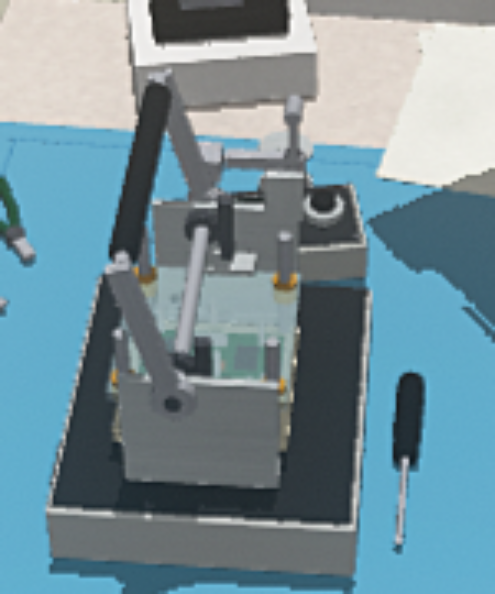

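Top crop: grip bar at rows 197-203, roller at about (430,248), button at (466,257). Side crop: the catch is closed with its tab upright, and the handle is parked. Next I'll work out the moves.

```bash
cat >> h.py <<'E'
from scipy.spatial.transform import Rotation as Ro
def state():
    o=get_obs();R=Ro.from_euler('xyz',o['orientation'],degrees=True).as_matrix();p=np.array(o['tool_pos'])
    print('t',round(float(o['clock']),2),'p',p.round(4),'F',np.round(o['force'],1),'open',round(float(o['opening']),4),'j',np.round(o['joint_pos'],0));return p,R
def to(p,R,target,zdir=None):
    d=R.T@(np.array(target)-p)*100
    s=0
    if zdir is not None:
        z=R.T@np.r_[zdir,0]; s=np.arctan2(-z[1],z[2]); s=(s+np.pi/2)%np.pi-np.pi/2
    print('total tool shift cm',d.round(2),'spin',round(s,3)); return s
E
python3 - <<'E'
from h import *
p,R=state();print(R.round(3))
a=np.radians(2.5)
to(p,R,[.5285,-.3225,.11],[np.cos(a),np.sin(a)])
E
```

```text
t 0.1 p [ 0.2551 -0.6245  0.2258] F [ 0.5 -0.5  0.7] open 0.0877 j [-51.  21.   1.  -0. -70. -17.]
[[-0.001 -0.926 -0.378]
 [ 0.001 -0.378  0.926]
 [-1.     0.     0.001]]
total tool shift cm [ 11.6  -36.73  17.6 ] spin -1.227
```

Emit:
move_arm(
  commands=[
    [[0, -4.5, 2.2, 0], [0, -4.5, 2.2, 0], [0, -4.5, 2.2, 0], [0, -4.5, 2.2, 0], [0, -4.5, 2.2, 0], [0, -4.5, 2.2, 0], [0, -4.5, 2.2, 0], [0, -4.5, 2.2, 0]],
  ],
  jaw=0,
)

```text
clock: 0.9
tool_pos: [0.5224, -0.3244, 0.2264]
orientation: [35.6, 90.0, 147.8]
force: [1.5, -0.6, -0.1]
opening: 0.0293
```

Emit:
move_arm(
  commands=[
    [[0, 0, 0, -0.147], [0, 0, 0, -0.147], [0, 0, 0, -0.147], [0, 0, 0, -0.147], [0, 0, 0, -0.147], [0, 0, 0, -0.147], [0, 0, 0, -0.147], [0, 0, 0, -0.147]],
  ],
)

```text
clock: 1.7
tool_pos: [0.5212, -0.3262, 0.2261]
orientation: [-30.2, 90.0, 149.7]
force: [-0.0, 0.0, 1.0]
opening: 0.0004
```

```bash
python3 - <<'E'
from h import *
p,R=state()
a=np.radians(2.5)
to(p,R,[.5285,-.3225,.08],[np.cos(a),np.sin(a)])
E
```

```text
t 1.7 p [ 0.5212 -0.3262  0.2261] F [-0.  0.  1.] open 0.0004 j [-14.  15.  -7.  -0. -68.  14.]
total tool shift cm [14.61 -0.36 -0.74] spin -0.045
```

Emit:
move_arm(
  commands=[
    [[0, -0.36, -0.74, -0.045], [4, 0, 0, 0], [4, 0, 0, 0], [4, 0, 0, 0], [2.6, 0, 0, 0], [0, 0, 0, 0]],
  ],
)

```text
clock: 2.3
tool_pos: [0.5259, -0.3217, 0.0762]
orientation: [-21.8, 89.5, 160.3]
force: [-0.4, -0.5, -0.3]
opening: 0.0006
```

Emit:
move_arm(
  commands=[
    [[0.5, 0, 0, 0], [0.5, 0, 0, 0], [0.2, 0, 0, 0], [0.2, 0, 0, 0], [0, 0, 0, 0], [0, 0, 0, 0]],
  ],
)

```text
clock: 2.9
tool_pos: [0.5295, -0.323, 0.0674]
orientation: [158.7, 89.9, -19.1]
force: [0.3, 0.4, 1.7]
opening: 0.0005
```

```bash
python3 - <<'E'
from h import *
im,d=snapshot('side');
u,v=map(int,pix('side',[.5285,-.3225,.07]));print(u,v)
save('btn',im[max(0,v-60):v+60,max(0,u-80):u+80],4)
state()
E
```

```text
347 189
t 2.95 p [ 0.5295 -0.323   0.0673] F [-0.5 -0.1  1.8] open 0.0006 j [-13.  24. -18.   0. -49.  16.]
```

View pics/btn.png

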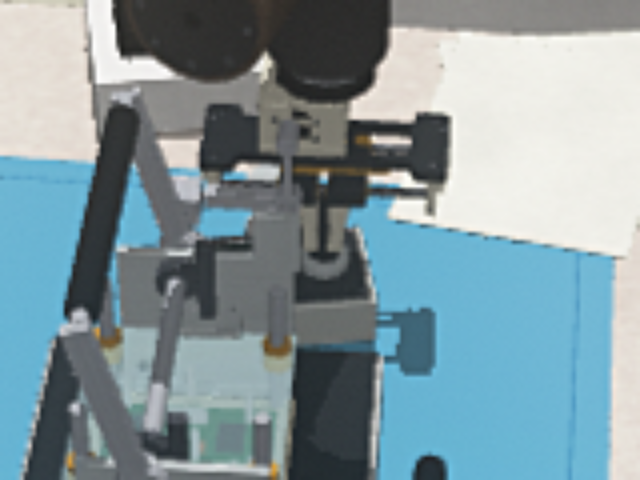

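The fingers are on the black cap, inside the bezel ring, and 1.8 N of contact shows. I'll press further.

Emit:
move_arm(
  commands=[
    [[0.15, 0, 0, 0], [0.15, 0, 0, 0], [0.1, 0, 0, 0], [0, 0, 0, 0], [0, 0, 0, 0]],
  ],
)

```text
clock: 3.45
tool_pos: [0.5296, -0.323, 0.0633]
orientation: [152.3, 89.9, -25.5]
force: [1.8, 0.9, 8.4]
opening: 0.0004
```

Emit:
move_arm(
  commands=[
    [[0.1, 0, 0, 0], [0.1, 0, 0, 0], [0, 0, 0, 0], [0, 0, 0, 0]],
  ],
)

```text
clock: 3.85
tool_pos: [0.5296, -0.323, 0.063]
orientation: [145.0, 89.9, -32.8]
force: [-3.9, 4.6, 20.9]
opening: 0.0008
```

Bottomed: the height stays at 63 mm while the force climbs to 21 N. Releasing and rising.

Emit:
move_arm(
  commands=[
    [[-0.5, 0, 0, 0], [-2, 0, 0, 0], [-4.5, 0, 0, 0], [-4.5, 0, 0, 0], [-4.5, 0, 0, 0], [-4.5, 0, 0, 0], [-4.5, 0, 0, 0], [-4.5, 0, 0, 0]],
  ],
)

```text
clock: 4.65
tool_pos: [0.528, -0.3225, 0.3567]
orientation: [-31.3, 89.9, 150.9]
force: [1.1, 0.2, 0.2]
opening: 0.0009
```

Emit:
move_arm(
  commands=[
    [[0, 0, 0, 0.15], [0, 0, 0, 0.15], [0, 0, 0, 0.15], [0, 0, 0, 0.15], [0, 0, 0, 0.15], [0, 0, 0, 0.15], [0, 0, 0, 0.15], [0, 0, 0, 0.15]],
  ],
)

```text
clock: 5.45
tool_pos: [0.5283, -0.3226, 0.3545]
orientation: [41.4, 89.9, 154.5]
force: [0.8, 0.0, -0.3]
opening: 0.0007
```

```bash
python3 - <<'E'
from h import *
p,R=state()
im,d=snapshot('side');w=world('side',d);u,v=map(int,pix('side',[.5285,-.3225,.07]))
print('btn z',np.median(w[v-2:v+3,u-2:u+3,2]))
a=np.radians(92.5)
s=to(p,R,[.578,-.200,.345],[np.cos(a),np.sin(a)])
to(p,R@Ro.from_euler('x',s).as_matrix(),[.578,-.200,.345])
E
```

```text
t 5.45 p [ 0.5283 -0.3226  0.3545] F [ 0.8  0.  -0.3] open 0.0007 j [-13.  12.   6.  -0. -83. -54.]
btn z 0.06573002659315685
total tool shift cm [ 0.95 -9.37  9.33] spin 0.359
total tool shift cm [ 0.95 -5.5  12.03] spin 0
```

Emit:
move_arm(
  commands=[
    [[0, 0, 0, 0.12], [0, 0, 0, 0.12], [0, 0, 0, 0.12], [0, -1.8, 4, 0], [0, -1.8, 4, 0], [0, -1.9, 4, 0], [0, 0, 0, 0]],
  ],
)

```text
clock: 6.2
tool_pos: [0.5791, -0.1962, 0.3544]
orientation: [49.9, 89.9, 143.1]
force: [-0.9, -0.6, -0.0]
opening: 0.0002
```

```bash
python3 - <<'E'
from h import *
p,R=state()
u,v=map(int,pix('side',[.5285,-.3225,.069]))
D=[snapshot('side')[1] for _ in range(4)];d0=np.load('side0.npz')['d']
for d in D+[d0]: print(world('side',d)[v-1:v+2,u-2:u+3,2].round(4).mean(), end=' ')
print()
a=np.radians(92.5)
to(p,R,[.578,-.200,.248],[np.cos(a),np.sin(a)]);print(R.round(2))
im,d=snapshot('side');u,v=map(int,pix('side',[.56,-.2,.28]));save('catch0',im[max(v-75,0):v+75,u-100:u+100],4)
E
```

```text
t 6.2 p [ 0.5791 -0.1962  0.3544] F [-0.9 -0.6 -0. ] open 0.0002 j [ -0.  12.   5.  -0. -83. -86.]
0.06779333333333333 0.06829333333333333 0.06785333333333333 0.06798666666666665 0.14413333333333336 
total tool shift cm [10.64  0.11 -0.38] spin 0.012
[[-0.   -1.   -0.06]
 [ 0.   -0.06  1.  ]
 [-1.    0.    0.  ]]
```

View pics/catch0.png

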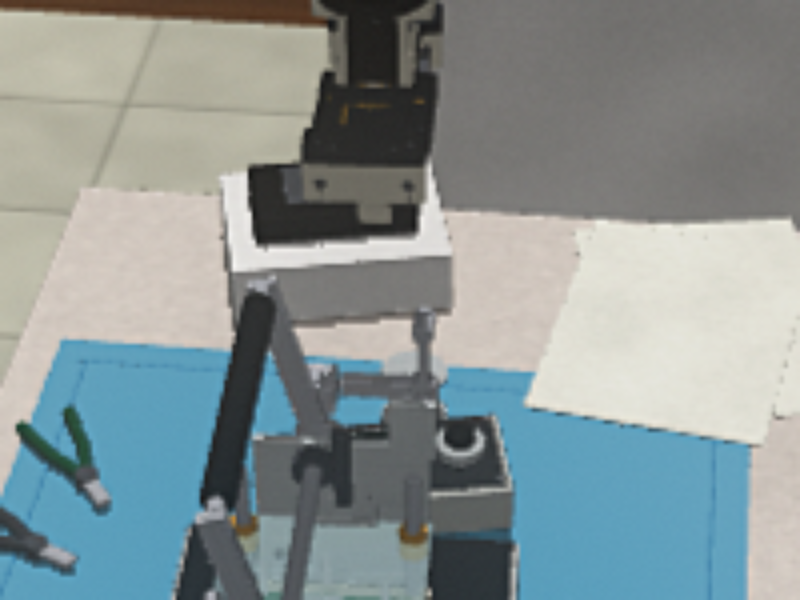

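The button is back up. The closed fingers hover between the tab at about (425,320) and the handle. Descending behind the roller.

Emit:
move_arm(
  commands=[
    [[0, 0.4, -0.4, 0], [3, 0, 0, 0], [3, 0, 0, 0], [3, 0, 0, 0], [1.5, 0, 0, 0], [0, 0, 0, 0]],
  ],
)

```text
clock: 7.05
tool_pos: [0.5722, -0.2053, 0.2481]
orientation: [78.7, 89.7, 171.4]
force: [-0.6, 0.2, -0.6]
opening: 0.0002
```

Emit:
move_arm(
  commands=[
    [[0, 0.7, 0, 0], [0, 0.7, 0, 0], [0, 0.7, 0, 0], [0, 0.7, 0, 0], [0, 0, 0, 0]],
  ],
)

```text
clock: 7.55
tool_pos: [0.5453, -0.2058, 0.2514]
orientation: [-87.5, 89.9, 5.3]
force: [-0.6, 1.2, 0.4]
opening: 0.0002
```

Emit:
move_arm(
  commands=[
    [[0.3, 0.7, 0, 0], [0.3, 0.7, 0, 0], [0.2, 0.7, 0, 0], [0, 0.7, 0, 0], [0, 0.7, 0, 0], [0, 0.5, 0, 0], [0, 0, 0, 0], [0, 0, 0, 0]],
  ],
)

```text
clock: 8.35
tool_pos: [0.5063, -0.2078, 0.2428]
orientation: [-101.2, 90.0, -8.4]
force: [-0.4, -0.3, -0.3]
opening: 0.0002
```

Emit:
move_arm(
  commands=[
    [[-3, 0, 0, 0], [-4, 0, 0, 0], [-4, 0, 0, 0], [-4, 0, 0, 0], [0, 0, 0, 0], [0, 0, 0, 0]],
  ],
)

```text
clock: 8.95
tool_pos: [0.5068, -0.2077, 0.3935]
orientation: [-89.1, 89.9, 3.7]
force: [-0.5, 0.6, -0.9]
opening: 0.0008
```

```bash
python3 - <<'E'
from h import *
p,R=state()
a=np.radians(2.5)
im,d=snapshot('side');u,v=map(int,pix('side',[.56,-.15,.25]));save('catch1',im[max(v-75,0):v+75,u-100:u+100],4)
s=to(p,R,[.647,-.043,.40],[np.cos(a),np.sin(a)])
for k in (s,s+np.pi,s-np.pi): to(p,R@Ro.from_euler('x',k).as_matrix(),[.647,-.043,.40])
E
```

```text
t 8.95 p [ 0.5068 -0.2077  0.3935] F [-0.5  0.6 -0.9] open 0.0008 j [ -2.   5.   1.  -0. -87. -85.]
total tool shift cm [ -0.62 -14.8   15.76] spin -1.566
total tool shift cm [ -0.62 -15.84 -14.72] spin 0
total tool shift cm [-0.62 15.84 14.72] spin 0
total tool shift cm [-0.62 15.84 14.72] spin 0
```

View pics/catch1.png

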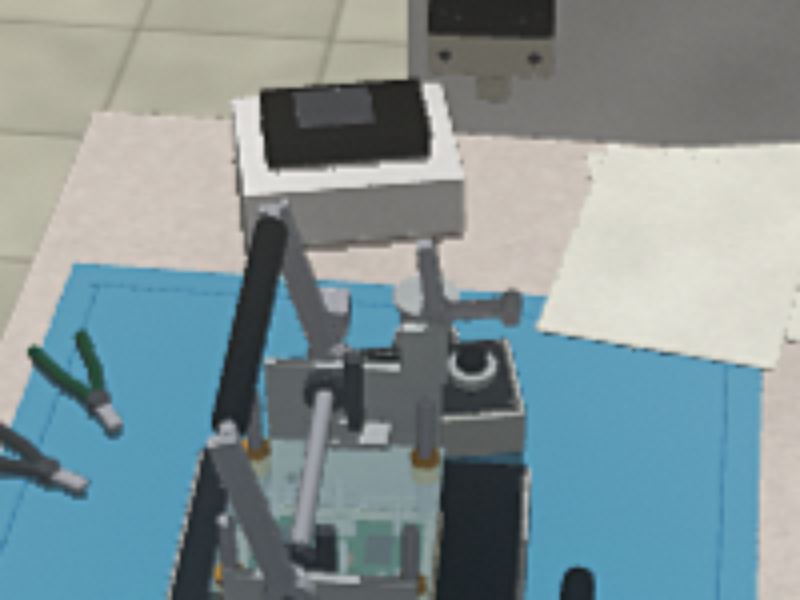

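The catch is open: strut upright at (428,280), roller to the front at (510,305). Next I'll turn and go above the grip with the jaws open.

Emit:
move_arm(
  commands=[
    [[0, 0, 0, -0.149], [0, 0, 0, -0.149], [0, 0, 0, -0.149], [0, 0, 0, -0.149], [0, 0, 0, -0.149], [0, 0, 0, -0.149], [0, 0, 0, -0.149], [0, 0, 0, -0.149]],
  ],
  jaw=8.7,
)

```text
clock: 9.8
tool_pos: [0.5059, -0.2076, 0.391]
orientation: [9.9, 89.8, 171.4]
force: [0.2, 0.3, 0.6]
opening: 0.059
```

Emit:
move_arm(
  commands=[
    [[-0.6, 0, 0, -0.1], [0, 0, 0, -0.14], [0, 0, 0, -0.134], [0, -3.2, -3, 0], [0, -3.2, -3, 0], [0, -3.2, -3, 0], [0, -3.2, -3, 0], [0, -3.2, -2.9, 0]],
  ],
)

```text
clock: 10.6
tool_pos: [0.6488, -0.0399, 0.3969]
orientation: [6.6, 89.9, -170.9]
force: [-0.5, -0.9, 0.8]
opening: 0.087
```

```bash
python3 - <<'E'
from h import *
p,R=state()
a=np.radians(2.5)
to(p,R,[.647,-.043,.293],[np.cos(a),np.sin(a)]);print(R.round(2))
E
```

```text
t 10.6 p [ 0.6488 -0.0399  0.3969] F [-0.5 -0.9  0.8] open 0.087 j [ 14.  15.  15.  -0. -90. -11.]
total tool shift cm [10.39  0.3   0.17] spin 0.0
[[-0.    0.04 -1.  ]
 [-0.   -1.   -0.04]
 [-1.    0.    0.  ]]
```

Emit:
move_arm(
  commands=[
    [[0, 0.3, 0.15, 0], [3, 0, 0, 0], [3, 0, 0, 0], [3, 0, 0, 0], [1.4, 0, 0, 0], [0, 0, 0, 0]],
  ],
)

```text
clock: 11.2
tool_pos: [0.6455, -0.0446, 0.2916]
orientation: [6.0, 89.7, -171.5]
force: [0.5, -0.7, 0.8]
opening: 0.0866
```

Emit:
move_arm(
  commands=[
    [[0, 0, 0, 0], [0, 0, 0, 0], [0, 0, 0, 0], [0, 0, 0, 0], [0, 0, 0, 0], [0, 0, 0, 0], [0, 0, 0, 0], [0, 0, 0, 0]],
  ],
  jaw=2.0,
)

```text
clock: 12.0
tool_pos: [0.6467, -0.0444, 0.2946]
orientation: [68.8, 90.0, -108.6]
force: [0.5, -0.2, 0.5]
opening: 0.0285
```

```bash
python3 - <<'E'
from h import *
p,R=state()
hx,hz=p[0]-.135*np.sin(np.radians(15)),.18
# offsets of path, tool z forward & x down, per step of 2.5 deg
f=np.radians(np.linspace(-15,56,29));x=-.135*np.sin(f);z=.135*np.cos(f)
print(np.c_[-np.diff(z)*100,np.diff(-x)*100].round(2).tolist())
E
```

```text
t 12.0 p [ 0.6467 -0.0444  0.2946] F [ 0.5 -0.2  0.5] open 0.0285 j [ 13.  16.   3.   0. -77. -11.]
[[-0.14, 0.58], [-0.12, 0.59], [-0.09, 0.59], [-0.06, 0.59], [-0.04, 0.6], [-0.01, 0.6], [0.02, 0.6], [0.04, 0.6], [0.07, 0.59], [0.09, 0.59], [0.12, 0.59], [0.15, 0.58], [0.17, 0.57], [0.2, 0.56], [0.22, 0.55], [0.25, 0.54], [0.27, 0.53], [0.29, 0.52], [0.32, 0.51], [0.34, 0.49], [0.36, 0.48], [0.38, 0.46], [0.4, 0.44], [0.42, 0.43], [0.44, 0.41], [0.46, 0.39], [0.47, 0.37], [0.49, 0.34]]
```

Emit:
move_arm(
  commands=[
    [[0.3, 0, 0, 0], [0, 0, 0, 0], [0, 0, 0, 0], [0, 0, 0, 0]],
  ],
)

```text
clock: 12.4
tool_pos: [0.6482, -0.0444, 0.2931]
orientation: [176.7, 89.8, -0.7]
force: [2.0, 0.6, 5.2]
opening: 0.0231
```

Emit:
move_arm(
  commands=[
    [[-0.14, 0.58, 0, 0], [0, 0, 0, 0]],
  ],
)

```text
clock: 12.6
tool_pos: [0.6483, -0.0447, 0.2931]
orientation: [-117.6, 89.5, 65.1]
force: [0.5, 22.1, 4.1]
opening: 0.023
```

I put the pull on the tool's y axis instead of z (22 N sideways on the grip). Undoing that and pulling along z.

Emit:
move_arm(
  commands=[
    [[0.14, -0.58, 0, 0], [0, 0, 0, 0]],
  ],
)

```text
clock: 12.8
tool_pos: [0.6482, -0.0444, 0.2931]
orientation: [163.7, 89.8, -13.7]
force: [3.5, -0.2, 4.7]
opening: 0.0229
```

Emit:
move_arm(
  commands=[
    [[-0.14, 0, 0.58, 0], [-0.12, 0, 0.59, 0], [0, 0, 0, 0]],
  ],
)

```text
clock: 13.1
tool_pos: [0.636, -0.0449, 0.2958]
orientation: [-179.7, 89.8, 2.8]
force: [3.2, 0.5, 6.9]
opening: 0.0229
```

Emit:
move_arm(
  commands=[
    [[-0.1, 0, 0.59, 0], [-0.07, 0, 0.59, 0], [-0.05, 0, 0.6, 0], [-0.02, 0, 0.6, 0], [0.02, 0, 0.6, 0], [0.04, 0, 0.6, 0], [0.07, 0, 0.59, 0], [0, 0, 0, 0]],
  ],
)

```text
clock: 13.9
tool_pos: [0.5938, -0.0467, 0.2963]
orientation: [-177.2, 89.8, 5.4]
force: [3.1, 1.7, 6.5]
opening: 0.023
```

Emit:
move_arm(
  commands=[
    [[0.09, 0, 0.59, 0], [0.12, 0, 0.59, 0], [0.15, 0, 0.58, 0], [0.17, 0, 0.57, 0], [0.2, 0, 0.56, 0], [0.22, 0, 0.55, 0], [0, 0, 0, 0]],
  ],
)

```text
clock: 14.6
tool_pos: [0.5593, -0.0482, 0.2865]
orientation: [-176.6, 89.9, 6.0]
force: [3.5, 1.7, 6.8]
opening: 0.0234
```

```bash
python3 - <<'E'
from h import *
p,R=state()
im,d=snapshot('side');u,v=map(int,pix('side',[.56,-.08,.25]));save('pull1',im[max(v-75,0):v+75,u-100:u+100],4)
E
```

```text
t 14.6 p [ 0.5593 -0.0482  0.2865] F [3.5 1.7 6.8] open 0.0234 j [ 15.   8.  -8.   0. -74. -13.]
```

View pics/pull1.png

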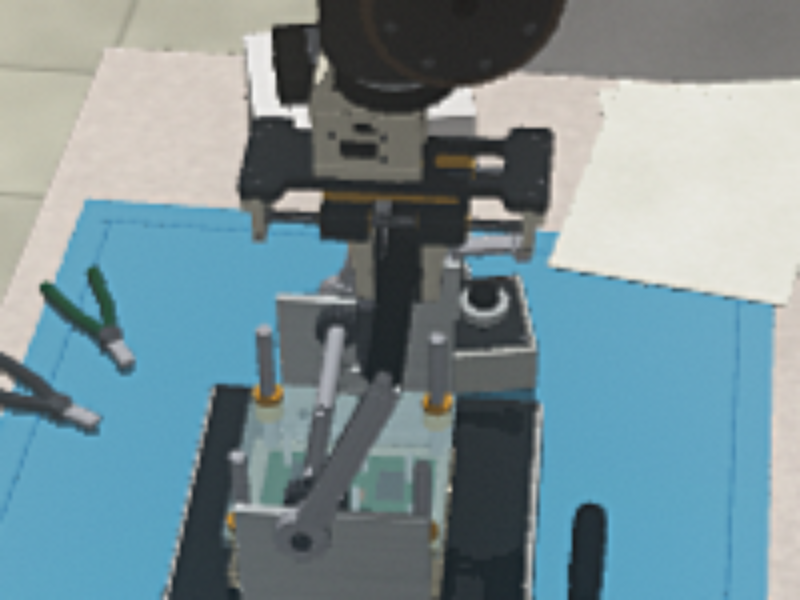

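The handle follows: it is gripped between the fingers and the arm leans forward. Continuing.

Emit:
move_arm(
  commands=[
    [[0.25, 0, 0.54, 0], [0.27, 0, 0.53, 0], [0.29, 0, 0.52, 0], [0.32, 0, 0.51, 0], [0.34, 0, 0.49, 0], [0.36, 0, 0.48, 0], [0.38, 0, 0.46, 0], [0, 0, 0, 0]],
  ],
)

```text
clock: 15.45
tool_pos: [0.5241, -0.0497, 0.2641]
orientation: [-171.7, 89.9, 10.8]
force: [2.1, 2.5, 6.1]
opening: 0.0231
```

Emit:
move_arm(
  commands=[
    [[0.4, 0, 0.44, 0], [0.42, 0, 0.43, 0], [0.44, 0, 0.41, 0], [0.46, 0, 0.39, 0], [0, 0, 0, 0], [0, 0, 0, 0]],
  ],
)

```text
clock: 16.05
tool_pos: [0.508, -0.0504, 0.2471]
orientation: [-178.2, 89.9, 4.3]
force: [3.3, 2.9, 6.9]
opening: 0.0233
```

Emit:
move_arm(
  commands=[
    [[0.3, 0, 0.24, 0], [0.3, 0, 0.22, 0], [0, 0, 0, 0]],
  ],
)

```text
clock: 16.35
tool_pos: [0.5033, -0.0506, 0.241]
orientation: [-177.0, 89.9, 5.6]
force: [3.2, 3.1, 5.9]
opening: 0.0234
```

Emit:
move_arm(
  commands=[
    [[0.15, 0, 0.11, 0], [0, 0, 0, 0], [0, 0, 0, 0]],
  ],
)

```text
clock: 16.65
tool_pos: [0.5028, -0.0506, 0.2402]
orientation: [179.9, 89.9, 2.5]
force: [2.7, 1.8, 8.7]
opening: 0.0234
```

Emit:
move_arm(
  commands=[
    [[0.12, 0, 0.08, 0], [0, 0, 0, 0], [0, 0, 0, 0]],
  ],
)

```text
clock: 16.95
tool_pos: [0.5027, -0.0506, 0.24]
orientation: [178.5, 89.7, 1.1]
force: [2.7, 3.2, 13.5]
opening: 0.0234
```

The position has stalled while the force rises, so this is the stop. A touch more preload, then a check.

Emit:
move_arm(
  commands=[
    [[0.08, 0, 0.06, 0], [0, 0, 0, 0], [0, 0, 0, 0], [0, 0, 0, 0], [0, 0, 0, 0], [0, 0, 0, 0], [0, 0, 0, 0], [0, 0, 0, 0]],
  ],
)

```text
clock: 17.75
tool_pos: [0.5027, -0.0507, 0.2398]
orientation: [177.8, 89.7, 0.4]
force: [2.1, 3.1, 15.9]
opening: 0.023
```

```bash
python3 - <<'E'
from h import *
p,R=state()
im,d=snapshot('side');save('end',im[110:330,180:460],2.8)
h0=np.array([.648,.312]);hinge=h0-.135*np.array([np.sin(.2618),np.cos(.2618)])
v=np.array([p[0],p[2]+.019])-hinge;print('handle angle from park deg',np.degrees(np.arctan2(-v[0],v[1]))+15,np.hypot(*v))
E
```

```text
t 17.75 p [ 0.5027 -0.0507  0.2398] F [ 2.1  3.1 15.9] open 0.023 j [ 17.   4. -19.   0. -67. -14.]
handle angle from park deg 70.0201622817259 0.13472030077752747
```

View pics/end.png

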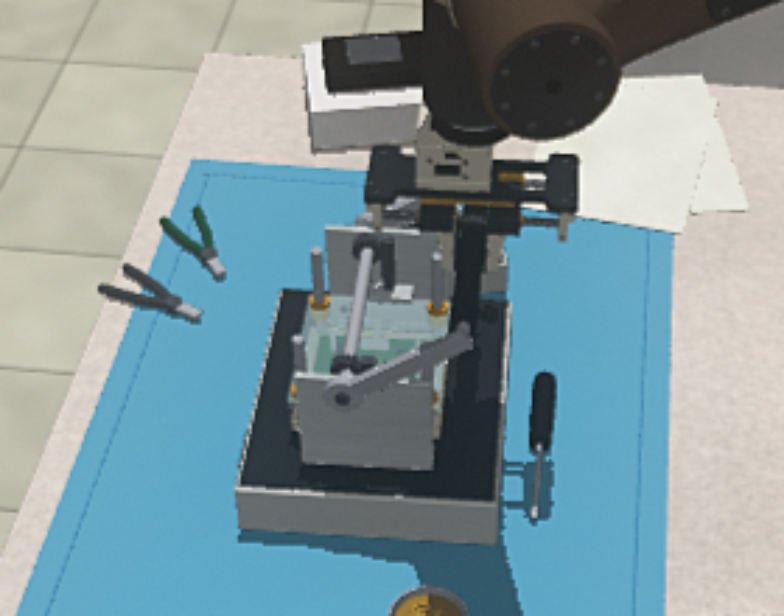

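The handle is down, with its arm leaning forward to (465,335) and the grip held. The angle is 70°, which is the stop. The other things in view have not moved. Handing in.

```bash
python3 -c "
from h import *
close_job();state()"
```

```text
the job is handed in; nothing more can be done
the job is handed in; nothing more can be done
```

I carried out the three steps in the order asked and handed the job in at about 17.8 s, with the gripper still holding the handle at its stop.

- **Button:** I pressed it until it bottomed at 63 mm above the bench with about 21 N. After release, its top measured about 68 mm, so it had come back up.
- **Catch:** I flipped it to the front. The picture showed the strut upright and the tab lying forward, clear of the handle.
- **Handle:** I pulled it by the black grip to about 70° (1.22 rad) from its parked position. The position stalled while the force rose to about 16 N, which confirms the stop.

**Sideways push:** I once put the pull on the wrong tool axis. That pressed the grip sideways with 22 N before the pull began. I undid it at once, and the grip position did not shift.

**Other objects:** In the last picture the screwdriver, and what shows of the tin, looked unmoved. The spool and the jar were not in the last picture, so I did not check them; the arm was never steered near the jar.

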